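Hold a spread snap ring at the groove of a trolley wheel's axle

TASK

The workshop trolley's wheel sits on its upright axle stub and still needs its snap ring, which already hangs on the tips of the circlip pliers on the wooden rest. Squeeze the pliers' handles fully so that the ring spreads, lift them off the rest, bring the spread ring over the axle's end and slide it gently and level down to the groove just above the brass washer, without letting it close on the way. Finish there still gripping: pliers squeezed, ring spread around the axle at the groove, not let go; leave the other things on the table where they are.

Things in the scene. Friction and masses are not known exactly. Their poses are not given: they have to be found in the camera images.
- pliers: Bent-tip circlip pliers lying flat on the rest with the snap ring on their tips; loose, about 0.15 kg, 225 mm long with the ring. Origin: on the pivot pin's axis, level with the ring's underside (28 mm above the table on the rest). x points from the pivot to the ring, z up. Jaws and pivot lie 14 to 29 mm above the origin; the balance point is roughly 20 mm behind the pivot.
- grip (a point): Where to grip: midway between the two black rubber handles, at half height, 55 mm behind the pivot, 21 mm above the pliers' origin. Axes as the pliers. The handles run 31 to 123 mm behind the pivot, 14 mm tall, 8 mm thick. Here they are 56 mm over their outer faces, splaying 0.2 rad each; fully squeezed 34 mm and parallel. The spring takes 3 N at first, 9 N at the stop; 20 to 40 N is a good grip.
- ring (a point): Centre of the snap ring in its underside plane, 73 mm ahead of the pivot, 128 mm ahead of point grip, 21 mm below it. Axes as the pliers. The ring is a flat C of steel 4 mm thick and 5 mm wide, gap towards the pliers. Fully spread its hole is 47 mm across; released it closes to about 37 mm and will not pass over the axle. The jaws run 10 mm above it.
- lever_left (a joint): How far the pliers are squeezed, as the angle of each handle: 0 released, 0.2 rad fully squeezed, ring fully spread. The ring follows the handles. Both handles move alike.
- wheel: Grey and black trolley wheel of 125 mm diameter lying flat on a fixed 150 mm square steel plate, with a steel axle stub of 40 mm diameter standing up through it. Origin on the axle's axis at table level, z up. The tyre reaches 50 mm above the table, the hub 58 mm (62 mm across), the brass washer on it 62 mm (57 mm across). It does not move.
- groove (a point): On the axle's axis at the groove's lower edge, which is the washer's upper face, 62 mm above the table. The groove is 6 mm wide (62 to 68 mm above the table) and 36 mm in diameter. The ring's underside belongs here.
- axle_end (a point): Centre of the axle's free upper end, 86 mm above the table, 24 mm above point groove. The last 8 mm taper from 40 to 30 mm diameter.
- rest: Fixed wooden rest: foot 165 x 110 x 6 mm with two cross bars, tops 42 mm above the table, 14 mm thick: one 70 mm wide under the jaws, 19 mm ahead of its origin, one 110 mm wide under the handle ends, 115 mm behind it, with room for fingers between. Origin at table level under the pliers' pivot, within a few mm; x along the pliers.
- adhesive_jar: Jar, 60 mm across, 85 mm tall, origin under its centre. Bystander.
- tile_stack: Three 50 mm tiles glued in a stack 18 mm high, origin under its centre. Bystander.
- screwdriver: Screwdriver lying on the table. Bystander.
- bar_clamp: Bar clamp 190 mm long lying on the table, 14 mm high. Bystander.
- shard_tub: White tub of tile shards, 110 mm across, 50 mm tall, origin under its centre. Bystander.
- grout_can: Can, 74 mm across, 90 mm tall, origin under its centre. Bystander.

How it is judged:
On the way, in this order (a step that is already met when the one before it is completed fails the run):
1. the pliers, squeezed so that the ring is spread, are lifted clear of the rest (value of joint lever_left above 0.14 rad and height (world z) of ring above 0.05 m and contact force between pliers and rest below 0.05 N and contact force between the fingers and pliers above 2 N), for 0.1 s.
2. the spread ring is above the axle's end (value of joint lever_left above 0.14 rad and horizontal distance between ring and axle_end below 0.012 m and z of ring in the frame of axle_end above -0.003 m), for 0.05 s.
At the end, for the whole second after the job is handed in: For the last second the fingers grip the pliers (over 3 N), squeezed to 0.15 rad or more, level within 0.1 rad, at rest; the ring's centre is within 6 mm of the axle's axis, its underside 3 mm below to 4 mm above the washer's face, with under 15 N on wheel and axle (value of joint lever_left above 0.15 rad and horizontal distance between ring and groove below 0.006 m and z of ring in the frame of groove between -0.003 and 0.004 m and angle between pliers's own z axis and vertical below 0.1 rad and contact force between the fingers and pliers above 3 N and contact force between pliers and wheel below 15 N and linear speed of pliers below 0.02 m/s); the arm keeps its last pose, push and grip.
It fails at once if the ring is let close while it is on the axle (value of joint lever_left below 0.11 rad and horizontal distance between ring and groove below 0.02 m and z of ring in the frame of axle_end below -0.002 m).
It fails at once if the ring or pliers are rammed against the wheel or axle (over 40 N) (contact force between pliers and wheel above 40 N).
It fails at once if another thing on the table is moved by more than 25 mm (distance of any of adhesive_jar, tile_stack, screwdriver, bar_clamp, shard_tub, grout_can from where it was at the start of the episode above 0.025 m).
It also fails if it takes over 38 s, if anything falls off the work surface, if the arm or the gripper's body presses on something with over 40 N, if the wrist force passes 120 N, or if a joint passes its speed limit or range.

ROBOT

A 7-joint arm with a two-finger parallel gripper is mounted at the origin on the work surface. World frame = base frame: x ahead of the robot, y to its left, z up, the work surface at z = 0. Lengths are in m, angles in rad, forces in N, time in s.
With the tool pointing down it reaches from about 0.425 to 1.025 m from the base axis. Payload 9.4 kg.
Tool frame: the origin (TCP) lies midway between the tips of the shut fingers; the grasp point (between the pads) lies 19 mm behind it (hold_point_z is the distance from the TCP to the grasp point, in m); z points along the fingers, y is the line along which they close (so a half turn about z gives the same grasp; the last joint's range is limited). The gripper opens to 85 mm and grips with 20 to 120 N. Pads are 22 mm wide; open, the fingers measure 114 mm over their backs; the gripper's body (76 mm by 85 mm) begins 54 mm behind the grasp point. The pads swing forward as they close: fully open they stand 13 mm farther back than shut.
Start: joints at [1.125, 0.599, -0.003, 1.599, 0.002, 0.943, -0.08], TCP at [0.261, -0.676, 0.2] pointing down, gripper open.
Joint ranges: [-2.57, 2.57], [-0.35, 1.97], [-1.29, 1.29], [0.11, 2.56], [-1.05, 4.19], [0.11, 1.86], [-2.63, 2.63]. Speed limits (rad/s): [2.22, 2.22, 3.01, 3.01, 3.14, 3.14, 3.14].

INTERFACE

Orientations are given as a unit quaternion [w, x, y, z].
In Python, from cell import read_state, get_image, job_done, hold_point_z gives the robot as it stands.
- The arm moves only by the tool jog_arm, never from a script. Its argument "deltas" is text: rows parted by semicolons, each of 6 numbers parted by spaces: the shift along the world's x, y, z in units of 30 mm (1.0 is 30 mm), then the turn, a rotation vector about the world's x, y, z in units of 5 degrees (1.0 is 5 degrees). In form: tx ty tz ax ay az; .... A call has 1 to 5 rows; each row is the pose to reach, as a shift and turn from the pose commanded when the call began; what a row does not reach only later rows make up. A row lasts 1/12 s, in which the tool goes at most 41.7 mm and 7.16 degrees, less where a joint would pass 70% of its speed; a pose out of reach is approached as far as the arm can. A call with a gripper value outside its range is refused whole. "hand" is the finger opening in mm, from 0 to 85.4, set as the call begins (left out, the last holds). The fingers move at their own pace and stop on an object; the grip force is fixed at half the most. Time passes only in rows, so rows that repeat a pose let the fingers close. It gives the time, the measured TCP pose, the force, the opening and the grip force at its end, in the units of the state.
- read_state(): the state, without advancing time (a new reading comes with each control period).
- get_image(name): name is "scene" or "top"; returns a dict with "pixels" (420x560x3 uint8, red, green, blue), "range_z" (420x560 float32, m along the optical axis (not along the pixel's ray), 0 where there is no reading), "camera_matrix" (3x3 intrinsics, pixels), "pose" (4x4, takes a point from camera to world coordinates). Camera axes: x right, y up, looking along -z (the intrinsics and any distortion apply to the point x, -y, -z); pixel columns grow to the right and rows downward; lengths in m; the calibration is good to about 2 mm. A picture is of the moment at which its call begins.
- job_done(): hands the job in; it is judged then, once.
The state is a dict: "t": time; "joints": joint angles; "qvel": joint speeds; "effort": joint torques, N m; "tool_pos": TCP position; "tool_rot": TCP orientation; "contact_force": force on the tool from outside, world axes, zero at the start; "torque": the same for the moment, N m; "finger_gap": finger opening in m; "grasp_force": force on a finger pad.
Only numpy, scipy, OpenCV 4.12 (cv2) and the standard library are available. Lean on these libraries where they do the work, as an engineer would, in place of code of your own. Each camera call takes 0.05 s, during which the arm holds its last target. There are 200 camera calls.

## Working session

There is one attempt and no reset: what is moved stays moved. The work goes in short steps, Python scripts to look and compute and a tool call to move; the robot and the scene stay as the last step left them, time stands still between calls to the robot, and variables do not carry over. Pictures are saved under pics/ and viewed, at most 10 in all, crops included, and the job is handed in when it is done.

Besides the shell and the picture viewer there is one more tool, called after ">>>" by a JSON object that holds its "name" and its "arguments", one argument or row to a line. jog_arm: Moves the arm, as the interface text tells. Its arguments: {"type":"object","properties":{"deltas":{"type":"string"},"hand":{"type":"number"}},"required":["deltas"]}

```bash
mkdir -p pics; ls
cat > h.py <<'E'
import numpy as np, cv2
from cell import read_state, get_image, job_done, hold_point_z
def cloud(im):
    K=im["camera_matrix"];d=im["range_z"];P=im["pose"]
    v,u=np.mgrid[:d.shape[0],:d.shape[1]]
    p=np.stack([(u-K[0,2])/K[0,0]*d,-(v-K[1,2])/K[1,1]*d,-d],-1)
    return p@P[:3,:3].T+P[:3,3]
def save(im,n): cv2.imwrite(n,cv2.cvtColor(im["pixels"],cv2.COLOR_RGB2BGR))
E
python3 - <<'E'
from h import *
for n in("top","scene"):
    im=get_image(n);save(im,f"pics/{n}0.png");np.save(n+"c.npy",cloud(im));print(im["camera_matrix"],im["pose"])
print(read_state(),hold_point_z)
E
```

```text
pics
[[385.73974687   0.         276.26174262]
 [  0.         385.73974687 210.77376617]
 [  0.           0.           1.        ]] [[-0.01615744  0.99097306 -0.13308391  0.42247212]
 [-0.99983467 -0.01490276  0.01041855  0.00740428]
 [ 0.00834118  0.13323025  0.99105001  1.03668807]
 [ 0.          0.          0.          1.        ]]
[[481.09131924   0.         275.34040504]
 [  0.         481.09131924 209.31715587]
 [  0.           0.           1.        ]] [[-0.83212606 -0.40844254  0.37515451  1.06143609]
 [ 0.55453272 -0.60336289  0.57310269  0.79459709]
 [-0.00772521  0.68492913  0.72856874  1.06449093]
 [ 0.          0.          0.          1.        ]]
{'t': 0.1, 'joints': array([ 1.12531402,  0.60006368, -0.00255595,  1.60007176,  0.00179016,
        0.94290401, -0.07979767]), 'qvel': array([ 1.04050143e-03, -8.97601196e-04, -6.07668309e-04, -3.11650274e-03,
       -2.48276375e-05,  1.06615883e-03, -2.09720242e-05]), 'effort': array([ 5.53204518e-03, -7.77985811e+01,  1.56989805e+00, -2.58622366e+01,
        1.26580533e-02,  5.51965786e-03,  6.89175437e-06]), 'tool_pos': array([ 0.26116776, -0.67580951,  0.19938195]), 'tool_rot': array([-6.96686597e-04,  9.83041807e-01,  1.83380165e-01, -1.90489427e-04]), 'contact_force': array([ 0.50339519, -0.23183857, -0.11544991]), 'torque': array([ 0.05003434, -0.05690828,  0.00817953]), 'grasp_force': 0.0, 'finger_gap': 0.08537347365956376} 0.0187
```

View pics/top0.png

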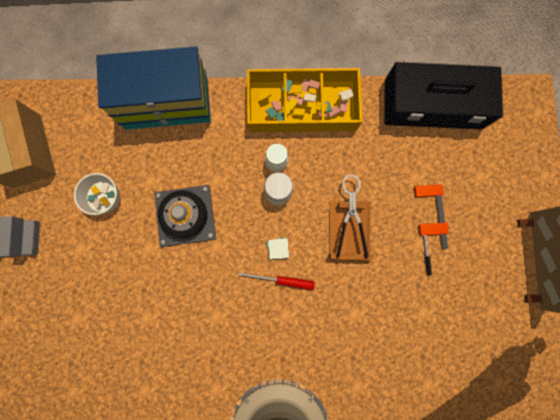

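View pics/scene0.png

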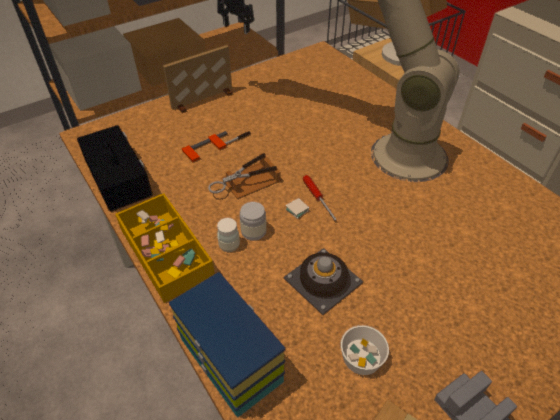

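The top view shows the pliers on the rest around (351,215) with the ring at (351,186). The wheel is at (183,215), and the can and jar stand between them at (278,188) and (277,157). I'll enlarge both.

Run:
```python
from h import *
t=cv2.imread("pics/top0.png");s=cv2.imread("pics/scene0.png")
a=cv2.resize(t[165:270,315:385],None,fx=5.6,fy=5.6,interpolation=cv2.INTER_CUBIC)
b=cv2.resize(t[175:255,145:225],(400,400),interpolation=cv2.INTER_CUBIC)
o=np.zeros((600,800,3),np.uint8);o[:588,:392]=a;o[:400,400:]=b;cv2.imwrite("pics/crop1.png",o)
C=np.load("topc.npy")
# wheel: washer/axle points by height
x=C[175:255,145:225].reshape(-1,3)
for lo,hi in((.08,.092),(.059,.066),(.045,.053)):
    m=x[(x[:,2]>lo)&(x[:,2]<hi)]
    if len(m)>4:
        c,r=cv2.minEnclosingCircle(m[:,:2].astype(np.float32));print(lo,len(m),m.mean(0),c,r)
p=C[165:270,315:385].reshape(-1,3)
for lo,hi in((.024,.038),(.038,.046),(.046,.065)):
    m=p[(p[:,2]>lo)&(p[:,2]<hi)];print(lo,len(m),m.mean(0),m.min(0),m.max(0))
print("table z",np.median(C[300:,100:200,2]))
```

```text
0.08 180 [0.55207661 0.24055833 0.08572228] (0.5528447031974792, 0.24168923497200012) 0.019792521372437477
0.059 198 [0.55100504 0.2384477  0.0625622 ] (0.5530303716659546, 0.24206073582172394) 0.030499236658215523
0.045 1010 [0.55125982 0.24057624 0.05016547] (0.5529873967170715, 0.24191120266914368) 0.06244886666536331
0.024 137 [ 0.60612199 -0.1988277   0.03236257] [ 0.42821963 -0.2337701   0.02415557] [ 0.65126124 -0.14052752  0.03711414]
0.038 334 [ 0.48476819 -0.19705589  0.04274708] [ 0.4275528  -0.25015635  0.03822407] [ 0.59696889 -0.14112809  0.04596584]
0.046 485 [ 0.51266788 -0.19764321  0.05309705] [ 0.43096817 -0.24833938  0.04601168] [ 0.60196117 -0.15349057  0.06117143]
table z 0.0010662583143536963
```

View pics/crop1.png

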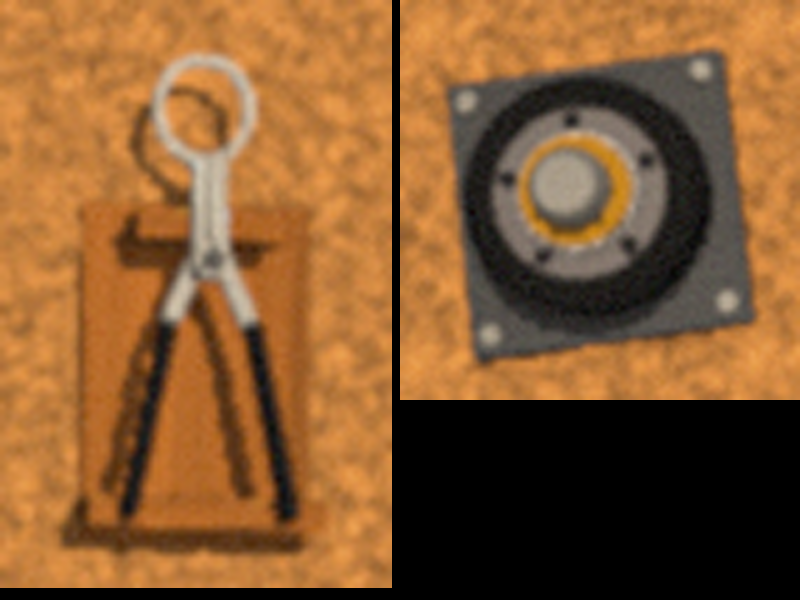

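Run:
```python
from h import *
im=get_image("top");K=im["camera_matrix"];P=im["pose"]
def ray(cx,cy,z):
    u=315+(cx+.5)/5.6-.5;v=165+(cy+.5)/5.6-.5
    d=P[:3,:3]@np.array([(u-K[0,2])/K[0,0],-(v-K[1,2])/K[1,1],-1]);return (P[:3,3]+d*(z-P[2,3])/d[2])[:2]
ring=ray(204,108,.032);piv=ray(211,258,.057);h=[ray(127,515,.056),ray(287,518,.056)]
f=[ray(168,322,.056),ray(250,322,.056)]
print(ring,piv,h,np.mean(h,0),f,np.mean(f,0))
b=np.mean(h,0);print("dist ring-piv",np.linalg.norm(ring-piv),"piv-end",np.linalg.norm(piv-b))
for a,c in((ring,b),(piv,b),(ring,piv)): print("yaw",np.arctan2(*(a-c)[::-1]))
# depth check
C=cloud(im);p=C[165:270,315:385].reshape(-1,3)
m=p[(p[:,2]>.027)&(p[:,2]<.037)&(p[:,0]>.56)];c,r=cv2.minEnclosingCircle(m[:,:2].astype(np.float32));print(c,r,len(m))
R=cv2.Rodrigues  # noqa
from scipy.spatial.transform import Rotation as Ro
s=read_state();w,x,y,z=s["tool_rot"];print(Ro.from_quat([x,y,z,w]).as_matrix())
```

```text
[ 0.62651304 -0.20296012] [ 0.55138911 -0.19799657] [array([ 0.43507212, -0.15525068]), array([ 0.43256703, -0.22755805])] [ 0.43381958 -0.19140437] [array([ 0.52232172, -0.17727257]), array([ 0.52174791, -0.21480885])] [ 0.52203481 -0.19604071]
dist ring-piv 0.07528772714190046 piv-end 0.11775420021394764
yaw -0.059897875142847445
yaw -0.056012058120426325
yaw -0.06597553160110176
(0.6013118028640747, -0.20317703485488892) 0.05096320062875748 121
[[ 9.32754931e-01  3.60510638e-01 -5.63873549e-04]
 [ 3.60511055e-01 -9.32754299e-01  1.09422494e-03]
 [-1.31475746e-04 -1.22392636e-03 -9.99999242e-01]]
```

>>> {"name": "jog_arm", "arguments": {
  "deltas": "0.5 1 0 0 0 -0.33; 1.05 2.15 0 0 0 -0.66; 1.58 3.2 0 0 0 -1; 2.1 4.3 0 0 0 -1.3; 2.6 5.3 0 0 0 -1.6",
  "hand": 85
}}

```text
t: 0.57
tool_pos: [0.3398, -0.5151, 0.1999]
tool_rot: [-0.0, 0.994, 0.114, -0.0]
contact_force: [1.0, -0.1, 0.3]
finger_gap: 0.0849
grasp_force: 0.0
```

>>> {"name": "jog_arm", "arguments": {
  "deltas": "0.5 1.05 0 0 0 -0.33; 1.05 2.15 0 0 0 -0.66; 1.58 3.2 0 0 0 -1; 2.1 4.3 0 0 0 -1.3; 2.6 5.3 0 0 0 -1.6"
}}

```text
t: 0.98
tool_pos: [0.4179, -0.3561, 0.2001]
tool_rot: [-0.0, 0.999, 0.044, -0.0]
contact_force: [1.7, 0.9, -0.1]
finger_gap: 0.0851
grasp_force: 0.0
```

>>> {"name": "jog_arm", "arguments": {
  "deltas": "0.5 1.05 0 0 0 -0.33; 1.05 2.15 0 0 0 -0.66; 1.58 3.2 0 0 0 -1; 2.1 4.3 0 0 0 -1.3; 2.65 5.4 0 0 0 -1.7"
}}

```text
t: 1.4
tool_pos: [0.4971, -0.1947, 0.2002]
tool_rot: [0.0, 1.0, -0.03, -0.0]
contact_force: [0.8, -0.3, 0.7]
finger_gap: 0.0849
grasp_force: 0.0
```

>>> {"name": "jog_arm", "arguments": {
  "deltas": "0 0 -0.7 0 0 0; 0 0 -1.5 0 0 0; 0 0 -2 0 0 0; 0 0 -2 0 0 0; 0 0 -2 0 0 0"
}}

```text
t: 1.82
tool_pos: [0.4964, -0.1961, 0.1398]
tool_rot: [-0.0, 1.0, -0.029, -0.001]
contact_force: [0.2, -0.2, 0.7]
finger_gap: 0.0849
grasp_force: 0.0
```

Run:
```python
from h import *
from scipy.spatial.transform import Rotation as Ro
s=read_state();w,x,y,z=s["tool_rot"];M=Ro.from_quat([x,y,z,w]).as_matrix();print(M,s["tool_pos"],s["joints"],s["t"])
print("yaw",np.arctan2(M[1,0],M[0,0]))
print("units",(np.array([.497,-.1948,.027])-s["tool_pos"])/.03)
```

```text
[[ 9.98273449e-01 -5.87084112e-02 -1.85551924e-03]
 [-5.87076624e-02 -9.98275114e-01  4.55517144e-04]
 [-1.87906137e-03 -3.45797473e-04 -9.99998175e-01]] [ 0.49642015 -0.19611223  0.13976013] [ 0.22808052  0.4561798   0.05805505  2.09668824 -0.04570032  0.59178438
 -1.31134208] 1.8167
yaw -0.058741542146773164
units [ 0.01932848  0.04374085 -3.75867107]
```

>>> {"name": "jog_arm", "arguments": {
  "deltas": "0.02 0.04 -0.8 0 0 0; 0.02 0.04 -1.6 0 0 0; 0.02 0.04 -2.4 0 0 0; 0.02 0.04 -3.1 0 0 0; 0.02 0.04 -3.5 0 0 0"
}}

```text
t: 2.23
tool_pos: [0.4976, -0.1954, 0.0345]
tool_rot: [0.0, 1.0, -0.03, 0.0]
contact_force: [-0.0, -0.5, -0.9]
finger_gap: 0.085
grasp_force: 0.0
```

>>> {"name": "jog_arm", "arguments": {
  "deltas": "0 0 -0.25 0 0 0; 0 0 -0.25 0 0 0; 0 0 -0.25 0 0 0"
}}

```text
t: 2.48
tool_pos: [0.4979, -0.1954, 0.0284]
tool_rot: [0.0, 1.0, -0.03, 0.0]
contact_force: [0.3, -0.6, -0.8]
finger_gap: 0.085
grasp_force: 0.0
```

Run:
```python
from h import *
t=get_image("top");s=get_image("scene")
a=cv2.resize(t["pixels"][160:280,300:400],(500,600),interpolation=cv2.INTER_CUBIC)
b=cv2.resize(s["pixels"][130:220,180:300],(300,225),interpolation=cv2.INTER_CUBIC)
o=np.zeros((600,800,3),np.uint8);o[:,:500]=a;o[:225,500:]=b
save({"pixels":o},"pics/g1.png");print(read_state()["tool_pos"],read_state()["contact_force"])
```

```text
[ 0.49816754 -0.19544294  0.02885008] [-0.0876095  -0.22027843 -0.75864164]
```

View pics/g1.png

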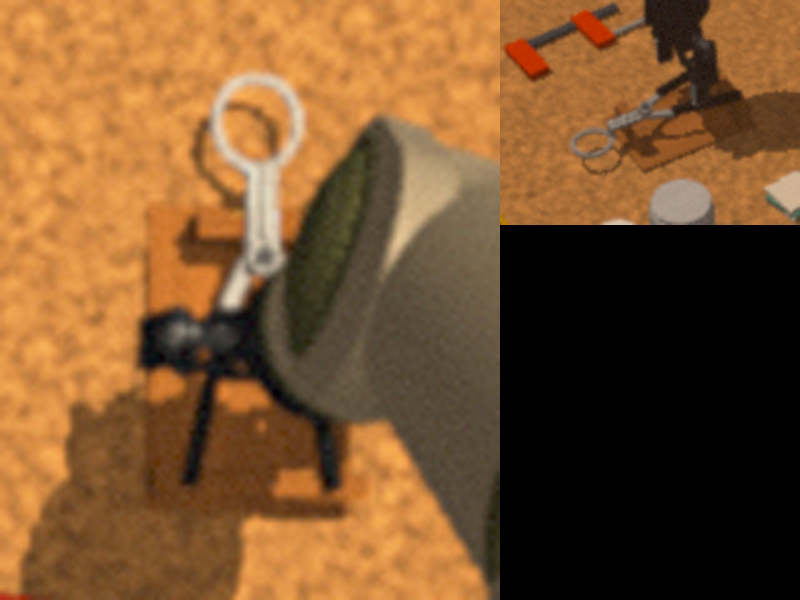

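The fingers straddle both handles behind the pivot, which is at crop (263,258), and the ring at (256,122) hasn't moved. Closing now.

>>> {"name": "jog_arm", "arguments": {
  "deltas": "0 0 0 0 0 0; 0 0 0 0 0 0; 0 0 0 0 0 0; 0 0 0 0 0 0; 0 0 0 0 0 0",
  "hand": 45
}}

```text
t: 3.0
tool_pos: [0.4975, -0.195, 0.0278]
tool_rot: [0.0, 1.0, -0.029, 0.0]
contact_force: [-1.2, 0.0, -0.4]
finger_gap: 0.045
grasp_force: 0.0
```

>>> {"name": "jog_arm", "arguments": {
  "deltas": "0 0 0 0 0 0; 0 0 0 0 0 0; 0 0 0 0 0 0; 0 0 0 0 0 0; 0 0 0 0 0 0",
  "hand": 28
}}

```text
t: 3.42
tool_pos: [0.4974, -0.195, 0.0276]
tool_rot: [-0.0, 1.0, -0.029, -0.0]
contact_force: [-0.4, 0.5, 0.8]
finger_gap: 0.0281
grasp_force: 0.0
```

>>> {"name": "jog_arm", "arguments": {
  "deltas": "0 0 0 0 0 0; 0 0 0 0 0 0; 0 0 0 0 0 0; 0 0 0 0 0 0; 0 0 0 0 0 0"
}}

```text
t: 3.83
tool_pos: [0.4974, -0.1951, 0.0277]
tool_rot: [-0.0, 1.0, -0.029, -0.0]
contact_force: [0.2, -0.3, -0.6]
finger_gap: 0.0278
grasp_force: 0.0
```

Run:
```python
from h import *
t=get_image("top");s=get_image("scene")
a=cv2.resize(t["pixels"][160:280,300:400],(500,600),interpolation=cv2.INTER_CUBIC)
b=cv2.resize(s["pixels"][130:210,190:290],(300,240),interpolation=cv2.INTER_CUBIC)
o=np.zeros((600,800,3),np.uint8);o[:,:500]=a;o[:240,500:]=b
save({"pixels":o},"pics/g2.png")
```

```text
(no output)
```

View pics/g2.png

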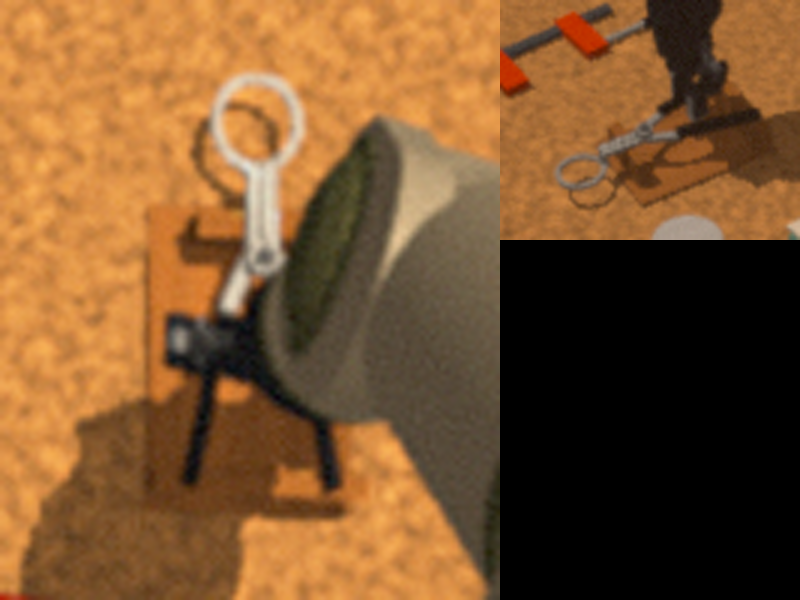

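Run:
```python
from h import *
s=get_image("scene");C=cloud(s)
b=cv2.resize(s["pixels"][130:205,200:300],(800,600),interpolation=cv2.INTER_CUBIC)
save({"pixels":b},"pics/g3.png")
for v in range(150,190,3):
    print(v,[tuple((C[v,u]*1000).astype(int)) for u in range(244,284,5)])
```

```text
150 [(np.int64(447), np.int64(-336), np.int64(0)), (np.int64(514), np.int64(-180), np.int64(138)), (np.int64(508), np.int64(-162), np.int64(147)), (np.int64(505), np.int64(-138), np.int64(163)), (np.int64(489), np.int64(-136), np.int64(157)), (np.int64(376), np.int64(-288), np.int64(0)), (np.int64(365), np.int64(-272), np.int64(5)), (np.int64(347), np.int64(-268), np.int64(0))]
153 [(np.int64(454), np.int64(-323), np.int64(-1)), (np.int64(500), np.int64(-208), np.int64(100)), (np.int64(505), np.int64(-167), np.int64(131)), (np.int64(508), np.int64(-133), np.int64(156)), (np.int64(494), np.int64(-128), np.int64(153)), (np.int64(384), np.int64(-275), np.int64(0)), (np.int64(368), np.int64(-268), np.int64(-4)), (np.int64(356), np.int64(-255), np.int64(0))]
156 [(np.int64(464), np.int64(-307), np.int64(1)), (np.int64(499), np.int64(-211), np.int64(85)), (np.int64(504), np.int64(-170), np.int64(117)), (np.int64(511), np.int64(-128), np.int64(150)), (np.int64(491), np.int64(-134), np.int64(135)), (np.int64(391), np.int64(-265), np.int64(-3)), (np.int64(377), np.int64(-255), np.int64(-3)), 
[... 3495 characters left out ...]
), (np.int64(528), np.int64(-171), np.int64(3)), (np.int64(515), np.int64(-161), np.int64(4)), (np.int64(503), np.int64(-151), np.int64(5)), (np.int64(489), np.int64(-143), np.int64(4)), (np.int64(471), np.int64(-141), np.int64(-2)), (np.int64(460), np.int64(-129), np.int64(0)), (np.int64(445), np.int64(-122), np.int64(-2))]
189 [(np.int64(548), np.int64(-168), np.int64(3)), (np.int64(535), np.int64(-159), np.int64(4)), (np.int64(523), np.int64(-148), np.int64(6)), (np.int64(509), np.int64(-141), np.int64(4)), (np.int64(492), np.int64(-138), np.int64(-2)), (np.int64(481), np.int64(-127), np.int64(0)), (np.int64(468), np.int64(-118), np.int64(0)), (np.int64(454), np.int64(-110), np.int64(0))]
```

View pics/g3.png

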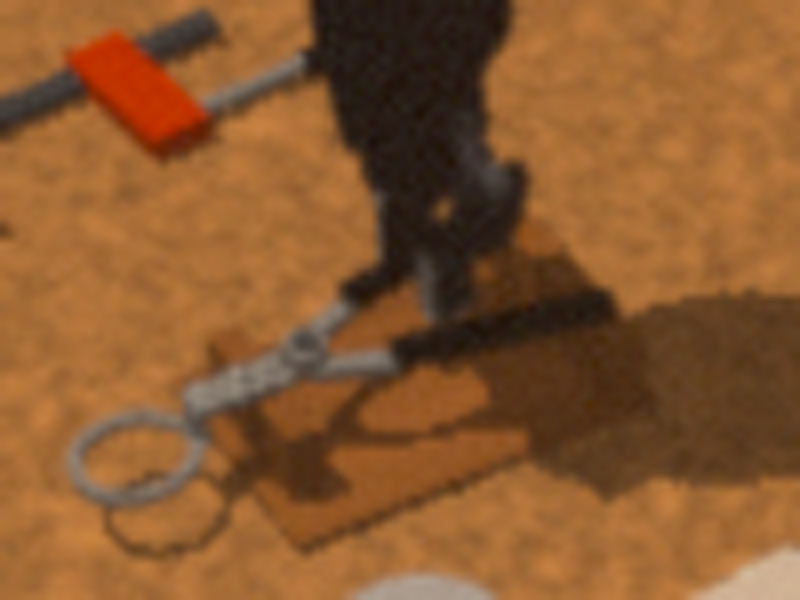

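Run:
```python
from h import *
s=get_image("scene");K=s["camera_matrix"];P=s["pose"]
def atx(u,v,x):
    d=P[:3,:3]@np.array([(u-K[0,2])/K[0,0],-(v-K[1,2])/K[1,1],-1]);return P[:3,3]+d*(x-P[0,3])/d[0]
print(atx(255,169.4,.505),atx(262,172,.505),atx(262,172,.495))
C=cloud(s)[120:185,225:290].reshape(-1,3)
m=C[(C[:,2]>.058)&(C[:,2]<.3)]
for lo in np.arange(.055,.2,.01):
    q=C[(C[:,2]>lo)&(C[:,2]<lo+.01)]
    if len(q): print(round(lo,3),len(q),q.min(0).round(3),q.max(0).round(3))
st=read_state();print(st["tool_pos"],st["joints"],st["finger_gap"],st["contact_force"])
```

```text
[ 0.505      -0.16778367  0.06519671] [ 0.505      -0.12652918  0.08544629] [ 0.495      -0.14308322  0.06785137]
0.055 46 [ 0.437 -0.216  0.055] [ 0.56  -0.148  0.065]
0.065 29 [ 0.486 -0.214  0.065] [ 0.51  -0.163  0.074]
0.075 32 [ 0.487 -0.214  0.075] [ 0.509 -0.163  0.085]
0.085 25 [ 0.495 -0.214  0.085] [ 0.51  -0.165  0.095]
0.095 13 [ 0.488 -0.245  0.098] [ 0.511 -0.152  0.105]
0.105 36 [ 0.486 -0.235  0.105] [ 0.515 -0.145  0.115]
0.115 40 [ 0.488 -0.242  0.115] [ 0.514 -0.14   0.125]
0.125 52 [ 0.489 -0.25   0.125] [ 0.516 -0.135  0.134]
0.135 46 [ 0.488 -0.255  0.135] [ 0.516 -0.132  0.144]
0.145 50 [ 0.487 -0.214  0.145] [ 0.517 -0.127  0.155]
0.155 80 [ 0.479 -0.213  0.155] [ 0.519 -0.125  0.165]
0.165 33 [ 0.491 -0.183  0.165] [ 0.519 -0.145  0.175]
0.175 21 [ 0.488 -0.166  0.175] [ 0.511 -0.152  0.183]
0.185 65 [ 0.473 -0.204  0.185] [ 0.536 -0.152  0.195]
0.195 61 [ 0.473 -0.202  0.195] [ 0.535 -0.154  0.205]
[ 0.49745379 -0.19505041  0.02765948] [ 0.2453191   0.6394536   0.03217776  2.16869571 -0.05853698  0.33428873
 -1.30309062] 0.028001511143991176 [0.16200778 0.33044396 0.18356818]
```

>>> {"name": "jog_arm", "arguments": {
  "deltas": "0 0 0 0 0 0; 0 0 0 0 0 0; 0 0 0 0 0 0; 0 0 0 0 0 0; 0 0 0 0 0 0",
  "hand": 85
}}

```text
t: 4.45
tool_pos: [0.4974, -0.195, 0.0277]
tool_rot: [-0.0, 1.0, -0.029, -0.0]
contact_force: [-0.6, 0.1, 0.2]
finger_gap: 0.0846
grasp_force: 0.0
```

Run:
```python
from h import *
s=get_image("scene")
C=cloud(s)[120:185,225:290].reshape(-1,3)
for lo in np.arange(.03,.2,.01):
    q=C[(C[:,2]>lo)&(C[:,2]<lo+.01)]
    if len(q): print(round(lo,3),len(q),q.min(0).round(3),q.max(0).round(3))
print(read_state()["tool_pos"])
b=cv2.resize(s["pixels"][130:205,200:300],(800,600),interpolation=cv2.INTER_CUBIC)
save({"pixels":b},"pics/g4.png")
```

```text
0.03 71 [ 0.427 -0.235  0.03 ] [ 0.6   -0.135  0.04 ]
0.04 247 [ 0.43  -0.233  0.04 ] [ 0.601 -0.137  0.05 ]
0.05 116 [ 0.436 -0.226  0.05 ] [ 0.562 -0.149  0.06 ]
0.06 3 [ 0.49  -0.217  0.06 ] [ 0.504 -0.151  0.067]
0.07 19 [ 0.486 -0.238  0.071] [ 0.509 -0.141  0.08 ]
0.08 37 [ 0.483 -0.239  0.08 ] [ 0.512 -0.136  0.09 ]
0.09 37 [ 0.489 -0.243  0.09 ] [ 0.511 -0.135  0.1  ]
0.1 21 [ 0.49  -0.243  0.1  ] [ 0.511 -0.138  0.109]
0.11 23 [ 0.49  -0.271  0.11 ] [ 0.513 -0.121  0.12 ]
0.12 56 [ 0.49  -0.264  0.12 ] [ 0.515 -0.118  0.13 ]
0.13 62 [ 0.488 -0.265  0.13 ] [ 0.517 -0.117  0.14 ]
0.14 52 [ 0.48  -0.264  0.141] [ 0.517 -0.12   0.15 ]
0.15 68 [ 0.479 -0.263  0.15 ] [ 0.518 -0.119  0.16 ]
0.16 64 [ 0.481 -0.26   0.16 ] [ 0.518 -0.121  0.17 ]
0.17 67 [ 0.489 -0.254  0.17 ] [ 0.514 -0.125  0.18 ]
0.18 30 [ 0.473 -0.191  0.18 ] [ 0.533 -0.154  0.19 ]
0.19 70 [ 0.472 -0.203  0.19 ] [ 0.536 -0.154  0.2  ]
[ 0.49746794 -0.19504315  0.02768908]
```

View pics/g4.png

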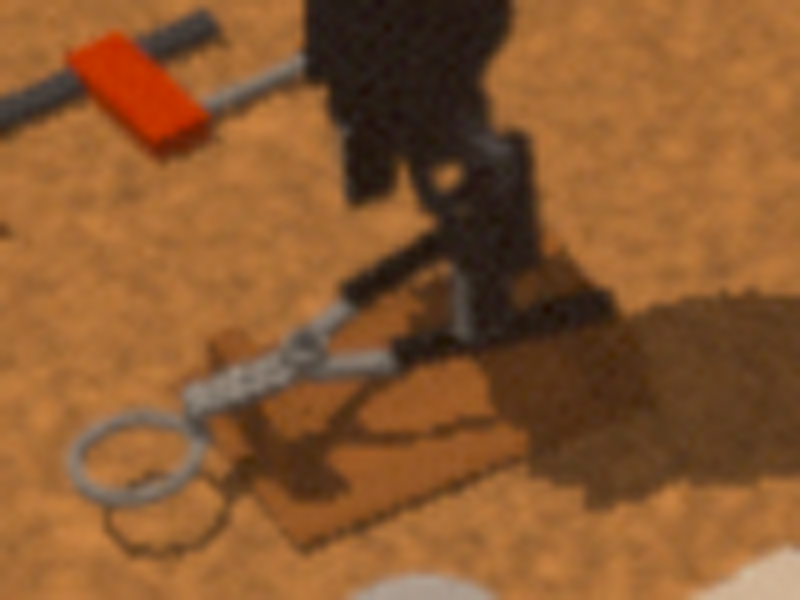

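The depth shows both fingers ending about 30 mm higher than the reported TCP implies. The tip bottom is at z≈0.07 when open, at about (470,335) in the crop, so the first close passed above the handles. I'll go down about 31 mm more with the fingers open and check the height by depth.

>>> {"name": "jog_arm", "arguments": {
  "deltas": "0 0 -0.2 0 0 0; 0 0 -0.4 0 0 0; 0 0 -0.6 0 0 0; 0 0 -0.8 0 0 0; 0 0 -0.8 0 0 0"
}}

```text
t: 4.92
tool_pos: [0.4967, -0.1948, 0.0022]
tool_rot: [-0.0, 1.0, -0.029, -0.001]
contact_force: [-0.3, -0.7, 0.2]
finger_gap: 0.0848
grasp_force: 0.0
```

>>> {"name": "jog_arm", "arguments": {
  "deltas": "0 0 -0.1 0 0 0; 0 0 -0.22 0 0 0; 0 0 -0.22 0 0 0; 0 0 -0.22 0 0 0"
}}

```text
t: 5.25
tool_pos: [0.4973, -0.1951, -0.0031]
tool_rot: [-0.0, 1.0, -0.029, -0.0]
contact_force: [-0.6, -1.1, 0.5]
finger_gap: 0.0849
grasp_force: 0.0
```

Run:
```python
from h import *
s=get_image("scene")
C=cloud(s)[120:195,225:290].reshape(-1,3)
C=C[(C[:,1]>-.156)&(C[:,1]<-.13)&(C[:,0]>.485)&(C[:,0]<.515)]
for lo in np.arange(.015,.08,.005):
    q=C[(C[:,2]>lo)&(C[:,2]<lo+.005)]
    if len(q): print(round(lo,3),len(q),q.min(0).round(3),q.max(0).round(3))
print(read_state()["tool_pos"])
b=cv2.resize(s["pixels"][130:205,200:300],(800,600),interpolation=cv2.INTER_CUBIC)
save({"pixels":b},"pics/g5.png")
```

```text
0.04 3 [ 0.504 -0.151  0.044] [ 0.509 -0.142  0.044]
0.045 6 [ 0.493 -0.151  0.046] [ 0.511 -0.138  0.049]
0.05 4 [ 0.499 -0.145  0.051] [ 0.509 -0.138  0.053]
0.055 13 [ 0.493 -0.148  0.055] [ 0.511 -0.134  0.06 ]
0.06 6 [ 0.495 -0.147  0.061] [ 0.511 -0.134  0.064]
0.065 8 [ 0.495 -0.149  0.065] [ 0.51  -0.136  0.069]
0.07 4 [ 0.499 -0.147  0.07 ] [ 0.511 -0.137  0.073]
0.075 2 [ 0.508 -0.147  0.077] [ 0.51  -0.14   0.077]
[ 0.49747203 -0.19507781 -0.00289381]
```

View pics/g5.png

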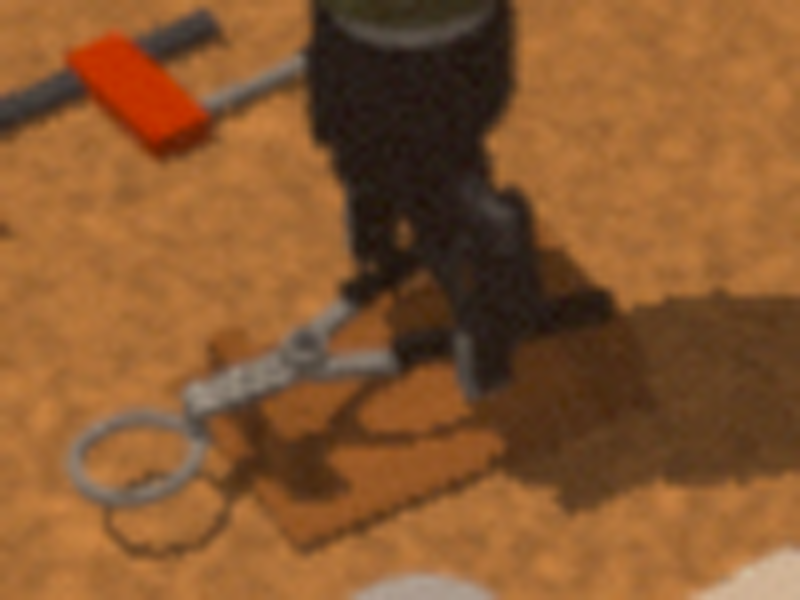

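The near finger now stands outside the handle, with its tip at (480,390) about 42 mm above the table. That is as planned, and the tip swings to about 32 mm on closing. Closing.

>>> {"name": "jog_arm", "arguments": {
  "deltas": "0 0 0 0 0 0; 0 0 0 0 0 0; 0 0 0 0 0 0; 0 0 0 0 0 0; 0 0 0 0 0 0",
  "hand": 45
}}

```text
t: 5.72
tool_pos: [0.4978, -0.1953, -0.0022]
tool_rot: [0.0, 1.0, -0.029, 0.0]
contact_force: [-1.2, -0.7, 9.3]
finger_gap: 0.0454
grasp_force: 8.3
```

>>> {"name": "jog_arm", "arguments": {
  "deltas": "0 0 0 0 0 0; 0 0 0 0 0 0; 0 0 0 0 0 0; 0 0 0 0 0 0; 0 0 0 0 0 0",
  "hand": 20
}}

```text
t: 6.13
tool_pos: [0.498, -0.1954, -0.0016]
tool_rot: [0.0, 1.0, -0.03, 0.001]
contact_force: [-1.6, 0.5, 17.4]
finger_gap: 0.031
grasp_force: 58.4
```

>>> {"name": "jog_arm", "arguments": {
  "deltas": "0 0 0.1 0 0 0; 0 0 0.3 0 0 0; 0 0 0.6 0 0 0; 0 0 0.9 0 0 0; 0 0 1.2 0 0 0"
}}

```text
t: 6.55
tool_pos: [0.4974, -0.1951, 0.034]
tool_rot: [0.0, 1.0, -0.029, -0.0]
contact_force: [-0.9, 0.6, -1.5]
finger_gap: 0.0304
grasp_force: 60.0
```

>>> {"name": "jog_arm", "arguments": {
  "deltas": "0 0 0.5 0 0 0; 0 0 1 0 0 0; 0 0 1.6 0 0 0; 0 0 2.2 0 0 0; 0 0 2.4 0 0 0"
}}

```text
t: 6.97
tool_pos: [0.4983, -0.1955, 0.1079]
tool_rot: [0.0, 1.0, -0.03, 0.002]
contact_force: [-0.1, -0.3, -2.6]
finger_gap: 0.0304
grasp_force: 59.9
```

```bash
cat > ring.py <<'E'
from h import *
from scipy.optimize import least_squares
def look(tag):
    st=read_state();print(st["tool_pos"],st["finger_gap"],st["grasp_force"],st["contact_force"],st["t"])
    for n in("top","scene"):
        im=get_image(n);save(im,f"pics/{n}_{tag}.png");np.savez(f"{n}_{tag}.npz",c=cloud(im),**im)
E
python3 - <<'E'
from ring import *
look("lift")
t=np.load("top_lift.npz");c=t["c"];g=t["pixels"]
a=cv2.resize(g[150:280,300:400],(460,600),interpolation=cv2.INTER_CUBIC)
s=np.load("scene_lift.npz");b=cv2.resize(s["pixels"][110:200,190:280],(340,340),interpolation=cv2.INTER_CUBIC)
o=np.zeros((600,800,3),np.uint8);o[:,:460]=a;o[:340,460:]=b;save({"pixels":o},"pics/l1.png")
p=c[150:280,300:400].reshape(-1,3);m=p[(p[:,0]>.535)&(p[:,2]>.07)&(abs(p[:,1]+.2)<.05)]
for lo in np.arange(.53,.67,.01):
    q=m[(m[:,0]>lo)&(m[:,0]<lo+.01)]
    if len(q):print(round(lo,2),len(q),q[:,1].min().round(4),q[:,1].max().round(4),np.median(q[:,2]).round(4))
E
```

```text
[ 0.4983439  -0.19546336  0.10792266] 0.03041815644073321 59.87781643867493 [-0.07890185 -0.33458346 -2.63474981] 6.9667
0.53 64 -0.1929 -0.152 0.4922
0.54 99 -0.2059 -0.1572 0.4838
0.55 61 -0.209 -0.1652 0.1662
0.56 33 -0.2104 -0.1891 0.1588
0.57 35 -0.2128 -0.1874 0.1575
0.58 31 -0.2153 -0.186 0.158
0.59 33 -0.2184 -0.1856 0.1578
0.6 32 -0.2223 -0.1826 0.1435
0.61 25 -0.2301 -0.1769 0.1415
0.62 17 -0.2313 -0.1755 0.142
0.63 24 -0.2315 -0.1745 0.1407
0.64 28 -0.2276 -0.1789 0.1415
0.65 29 -0.2208 -0.1871 0.1411
```

View pics/l1.png

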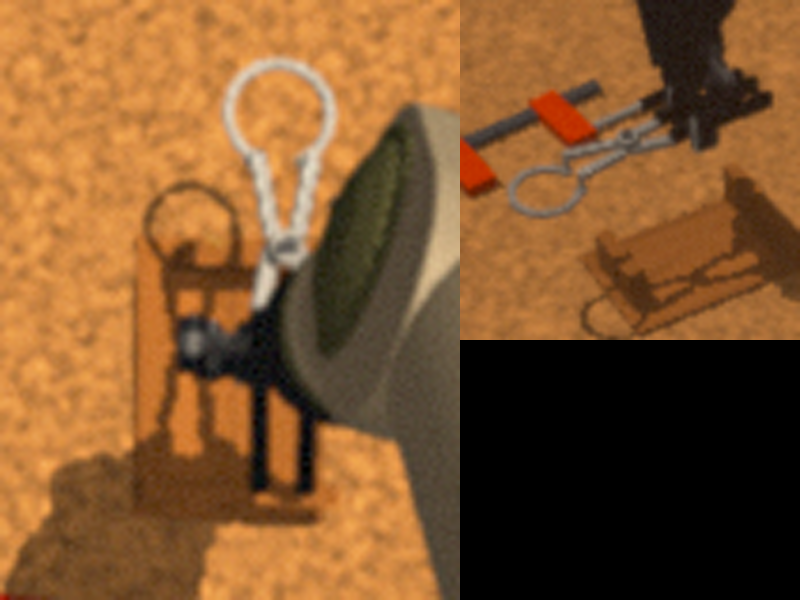

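Lifted cleanly. The handles are parallel, and the ring at crop (280,110) is spread to about 57 mm outer diameter and looks level. Next I'll fit the ring's centre.

```bash
cat >> ring.py <<'E'
def fit(tag,zt,guess):
    for n in("top","scene"):
        d=np.load(f"{n}_{tag}.npz");p=d["c"].reshape(-1,3)
        r=np.hypot(p[:,0]-guess[0],p[:,1]-guess[1])
        m=p[(abs(p[:,2]-zt)<.007)&(r>.018)&(r<.036)]
        f=least_squares(lambda q:np.hypot(m[:,0]-q[0],m[:,1]-q[1])-q[2],[*guess,.026],loss="soft_l1",f_scale=.002)
        A=np.c_[m[:,:2]-f.x[:2],np.ones(len(m))];pl=np.linalg.lstsq(A,m[:,2],rcond=None)[0]
        print(n,len(m),f.x.round(4),"top z & slopes",pl.round(4))
E
python3 - <<'E'
from ring import *
fit("lift",.1415,(.626,-.203))
c,t=np.load("scenec.npy"),np.load("topc.npy")
for n,C in(("scene",c),("top",t)):
    p=C.reshape(-1,3);r=np.hypot(p[:,0]-.553,p[:,1]-.242)
    m=p[(r<.08)&(p[:,2]>.083)&(p[:,2]<.09)];print(n,len(m),m.mean(0),cv2.minEnclosingCircle(m[:,:2].astype(np.float32)))
    m=p[(r<.08)&(p[:,2]>.046)&(p[:,2]<.053)];print(n,len(m),m.mean(0),cv2.minEnclosingCircle(m[:,:2].astype(np.float32)))
    m=p[(r<.1)&(p[:,2]>.02)];b=p[(abs(p[:,0]-.6)<.12)&(abs(p[:,1])<.09)&(p[:,2]>.06)&(p[:,2]<.11)];print("can/jar",b.min(0),b.max(0))
E
```

```text
top 142 [ 0.6278 -0.2033  0.0265] top z & slopes [-0.0024 -0.0074  0.1412]
scene 99 [ 0.6279 -0.2009  0.0272] top z & slopes [-0.0212  0.0163  0.1395]
scene 86 [0.55495223 0.2461824  0.08517456] ((0.5553154945373535, 0.246273472905159), 0.017812909558415413)
scene 809 [0.55828927 0.25086741 0.04926681] ((0.5548533201217651, 0.24687059223651886), 0.06125115230679512)
can/jar [ 0.58068452 -0.04147663  0.06024473] [0.71972966 0.03251943 0.09389602]
top 145 [0.55277111 0.24123491 0.08645269] ((0.5521866679191589, 0.24120762944221497), 0.018431290984153748)
top 974 [0.55122757 0.2408292  0.05033515] ((0.5525491833686829, 0.24250371754169464), 0.0621739961206913)
can/jar [ 0.57719098 -0.043787    0.06017118] [0.71994603 0.02742141 0.09616732]
```

>>> {"name": "jog_arm", "arguments": {
  "deltas": "-0.1 0.5 0 0 0 0; -0.25 1.4 0 0 0 0; -0.4 2.4 0 0 0 0; -0.57 3.4 0 0 0 0; -0.75 4.4 0 0 0 0"
}}

```text
t: 7.48
tool_pos: [0.474, -0.062, 0.1042]
tool_rot: [0.0, 1.0, -0.03, -0.001]
contact_force: [0.5, 0.5, -2.2]
finger_gap: 0.0306
grasp_force: 59.9
```

>>> {"name": "jog_arm", "arguments": {
  "deltas": "-0.17 1 0 0 0 0; -0.34 2 0 0 0 0; -0.5 3 0 0 0 0; -0.67 4 0 0 0 0; -0.85 5 0 0 0 0"
}}

```text
t: 7.9
tool_pos: [0.4486, 0.0882, 0.1043]
tool_rot: [0.0, 1.0, -0.029, -0.001]
contact_force: [-0.5, 0.1, -1.4]
finger_gap: 0.0307
grasp_force: 59.9
```

>>> {"name": "jog_arm", "arguments": {
  "deltas": "-0.17 1 0 0 0 0; -0.34 2 0 0 0 0; -0.5 3 0 0 0 0; -0.67 4 0 0 0 0; -0.85 4.9 0 0 0 0"
}}

```text
t: 8.32
tool_pos: [0.4231, 0.2356, 0.1042]
tool_rot: [0.0, 1.0, -0.029, -0.0]
contact_force: [0.5, 1.3, -1.6]
finger_gap: 0.03
grasp_force: 59.9
```

>>> {"name": "jog_arm", "arguments": {
  "deltas": "-0.05 0.5 0 0 0 0; -0.05 0.5 0 0 0 0; -0.05 0.5 0 0 0 0"
}}

```text
t: 8.57
tool_pos: [0.4217, 0.2494, 0.1042]
tool_rot: [0.001, 1.0, -0.028, -0.001]
contact_force: [0.4, -0.2, -1.5]
finger_gap: 0.0303
grasp_force: 59.9
```

Run:
```python
from ring import *
look("over");s=read_state();print(s["joints"],s["tool_rot"])
fit("over",.1415,(.5528,.242))
t=np.load("top_over.npz");s=np.load("scene_over.npz")
a=cv2.resize(t["pixels"][165:265,130:230],(500,500),interpolation=cv2.INTER_CUBIC)
b=cv2.resize(s["pixels"][210:310,280:380],(300,300),interpolation=cv2.INTER_CUBIC)
o=np.zeros((500,800,3),np.uint8);o[:,:500]=a;o[:300,500:]=b;save({"pixels":o},"pics/o1.png")
```

```text
[0.42171104 0.24935884 0.10419518] 0.030326044332358998 59.94291365146637 [ 0.36437119 -0.20388996 -1.54684319] 8.5667
[-0.75234014  0.47545496  0.14639503  2.22516052 -0.15249932  0.45144269
 -2.11487527] [ 6.64121970e-04  9.99555436e-01 -2.98040176e-02 -4.57565404e-04]
top 144 [0.5514 0.241  0.0265] top z & slopes [-0.0212 -0.0028  0.1379]
scene 102 [0.5514 0.2431 0.0268] top z & slopes [-0.1023  0.007   0.1376]
```

View pics/o1.png

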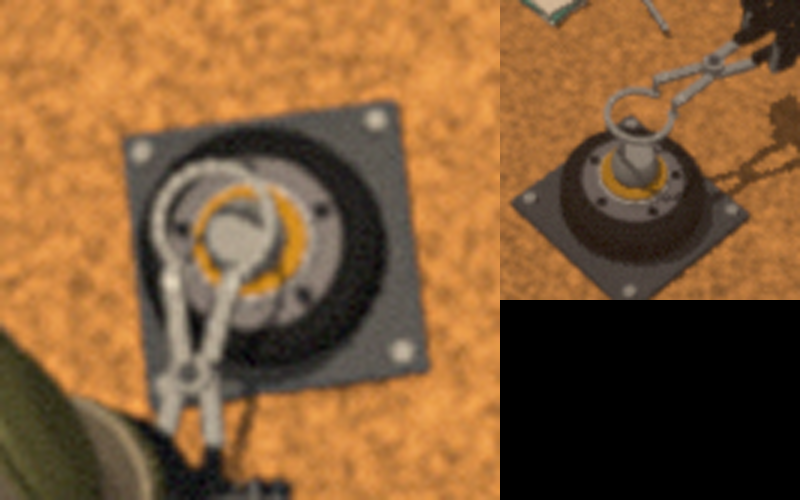

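The spread ring is above and slightly left of the axle because of parallax. The ring is at (213,225) and the axle end at (237,237). The depth fits put it within about 2 mm, so I'll lower it to just above the axle end and compare more closely.

>>> {"name": "jog_arm", "arguments": {
  "deltas": "0.04 0.03 -0.3 0 0 0; 0.04 0.03 -0.6 0 0 0; 0.04 0.03 -0.9 0 0 0; 0.04 0.03 -1.2 0 0 0; 0.04 0.03 -1.3 0 0 0"
}}

```text
t: 9.08
tool_pos: [0.4231, 0.249, 0.0643]
tool_rot: [0.001, 1.0, -0.03, -0.001]
contact_force: [-0.2, -0.9, -2.2]
finger_gap: 0.0302
grasp_force: 60.0
```

>>> {"name": "jog_arm", "arguments": {
  "deltas": "0 0 0 0 0 0; 0 0 0 0 0 0"
}}

```text
t: 9.25
tool_pos: [0.4235, 0.2496, 0.0657]
tool_rot: [0.0, 1.0, -0.03, -0.0]
contact_force: [0.3, -0.1, -1.7]
finger_gap: 0.0305
grasp_force: 60.0
```

Run:
```python
from ring import *
look("near")
fit("near",.099,(.5528,.242))
# image-based axle face centre: render predicted outlines on enlarged crops
K8=8
tiles=[]
for n in("top","scene"):
    d=np.load(f"{n}_near.npz");K=d["camera_matrix"];Pi=np.linalg.inv(d["pose"])
    p=d["c"].reshape(-1,3);r=np.hypot(p[:,0]-.5535,p[:,1]-.243)
    for z0 in(.083,.085):
        m=p[(r<.0185)&(p[:,2]>z0)&(p[:,2]<.089)];print(n,z0,len(m),m.mean(0).round(4),(m[:,:2].min(0)+m[:,:2].max(0))/2,np.ptp(m[:,:2],axis=0))
    def pr(q):
        c=Pi[:3,:3]@q+Pi[:3,3];return np.array([K[0,0]*c[0]/-c[2]+K[0,2],-K[1,1]*c[1]/-c[2]+K[1,2]])
    u0,v0=(pr(np.array([.553,.242,.09]))-25).astype(int)
    im=cv2.resize(d["pixels"][v0:v0+50,u0:u0+50],(400,400),interpolation=cv2.INTER_CUBIC)
    tiles.append(im);print(n,"crop origin",u0,v0,"axle pred px",(pr(np.array([.553,.242,.086]))-(u0,v0)+.5)*8-.5)
save({"pixels":np.hstack(tiles)},"pics/n1.png")
```

```text
[0.42353324 0.24955326 0.06569677] 0.030525742060832514 59.95891571044922 [ 0.3092741  -0.12422005 -1.74849293] 9.25
top 139 [0.5532 0.2408 0.0266] top z & slopes [-0.0134 -0.0051  0.0992]
scene 139 [0.5538 0.2443 0.0269] top z & slopes [-0.041   0.014   0.0973]
top 0.083 131 [0.5526 0.2419 0.0864] [0.55236736 0.24276903] [0.03288703 0.03279918]
top 0.085 99 [0.5527 0.2413 0.0871] [0.55318792 0.24121099] [0.03019917 0.0296831 ]
top crop origin 152 185 axle pred px [208.96425591 212.29181787]
scene 0.083 75 [0.553  0.2455 0.0853] [0.55436255 0.24550442] [0.02945518 0.02921398]
scene 0.085 39 [0.5523 0.2464 0.0864] [0.55490292 0.24585411] [0.02837445 0.02851459]
scene crop origin 299 234 axle pred px [205.95687257 213.23930536]
```

View pics/n1.png

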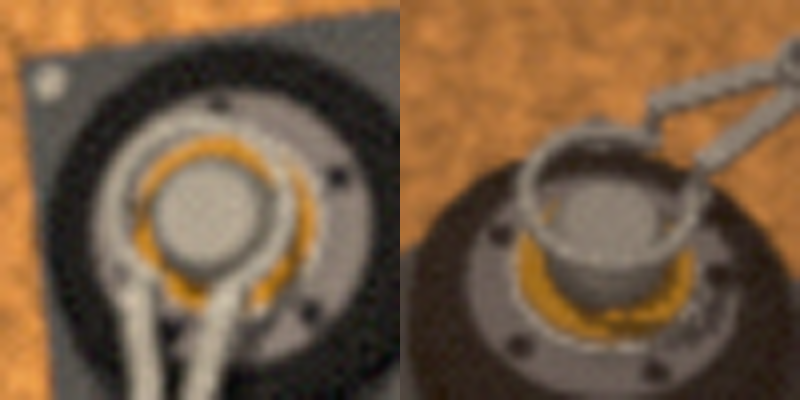

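(That crop makes 11 views, one over the limit of 10, so I'll use numbers only from here.) The top view shows the axle end at (210,213) inside the ring, which is centred about 1 mm off towards -y. I'll correct that and descend gently.

>>> {"name": "jog_arm", "arguments": {
  "deltas": "0 0.03 0 0 0 0; 0 0.03 -0.1 0 0 0; 0 0.03 -0.2 0 0 0; 0 0.03 -0.3 0 0 0; 0 0.03 -0.4 0 0 0"
}}

```text
t: 9.77
tool_pos: [0.4236, 0.2508, 0.0538]
tool_rot: [-0.0, 1.0, -0.029, 0.0]
contact_force: [0.3, -1.4, -2.2]
finger_gap: 0.0306
grasp_force: 59.9
```

>>> {"name": "jog_arm", "arguments": {
  "deltas": "0 0 -0.08 0 0 0; 0 0 -0.16 0 0 0; 0 0 -0.24 0 0 0; 0 0 -0.32 0 0 0; 0 0 -0.32 0 0 0"
}}

```text
t: 10.18
tool_pos: [0.4235, 0.2506, 0.044]
tool_rot: [0.0, 1.0, -0.029, -0.0]
contact_force: [-0.3, -0.1, -1.7]
finger_gap: 0.0306
grasp_force: 60.0
```

Run:
```python
from ring import *
look("mid");fit("mid",.0775,(.5532,.242))
```

```text
[0.42348319 0.25063196 0.0439988 ] 0.030551631771307854 59.95716691017151 [-0.25298516 -0.10338028 -1.74490301] 10.1833
top 182 [0.554  0.2424 0.0253] top z & slopes [-0.0108 -0.0122  0.0776]
scene 188 [0.5526 0.2432 0.025 ] top z & slopes [-0.0256  0.0231  0.0759]
```

>>> {"name": "jog_arm", "arguments": {
  "deltas": "0 0 -0.06 0 0 0; 0 0 -0.12 0 0 0; 0 0 -0.18 0 0 0; 0 0 -0.24 0 0 0; 0 0 -0.24 0 0 0"
}}

```text
t: 10.7
tool_pos: [0.4235, 0.2507, 0.0369]
tool_rot: [0.0, 1.0, -0.029, -0.0]
contact_force: [-0.4, 0.1, -2.2]
finger_gap: 0.0306
grasp_force: 60.0
```

>>> {"name": "jog_arm", "arguments": {
  "deltas": "0 0 -0.02 0 0 0; 0 0 -0.04 0 0 0; 0 0 -0.06 0 0 0; 0 0 -0.06 0 0 0"
}}

```text
t: 11.03
tool_pos: [0.4236, 0.2507, 0.0354]
tool_rot: [0.0, 1.0, -0.029, -0.0]
contact_force: [0.3, 0.1, -2.0]
finger_gap: 0.0302
grasp_force: 60.0
```

Run:
```python
from ring import *
look("low");fit("low",.0685,(.5532,.242))
```

```text
[0.42364142 0.25074333 0.03541014] 0.030192002462658567 59.95084583759308 [ 0.25687262  0.13700606 -2.00529815] 11.0333
top 192 [0.554  0.2428 0.0253] top z & slopes [0.0286 0.0179 0.0674]
scene 156 [0.5528 0.2437 0.0261] top z & slopes [-0.0115  0.0028  0.0672]
```

>>> {"name": "jog_arm", "arguments": {
  "deltas": "0 0 -0.02 0 0 0; 0 0 -0.03 0 0 0; 0 0 -0.03 0 0 0; 0 0 -0.03 0 0 0"
}}

```text
t: 11.47
tool_pos: [0.4237, 0.2507, 0.0346]
tool_rot: [0.0, 1.0, -0.029, -0.0]
contact_force: [0.4, -0.2, -1.4]
finger_gap: 0.0304
grasp_force: 59.9
```

>>> {"name": "jog_arm", "arguments": {
  "deltas": "0 0 -0.02 0 0 0; 0 0 -0.02 0 0 0; 0 0 -0.02 0 0 0"
}}

```text
t: 11.72
tool_pos: [0.4237, 0.2507, 0.034]
tool_rot: [0.0, 1.0, -0.029, -0.0]
contact_force: [0.3, 0.2, -2.0]
finger_gap: 0.0307
grasp_force: 60.0
```

>>> {"name": "jog_arm", "arguments": {
  "deltas": "0 0 -0.02 0 0 0; 0 0 -0.02 0 0 0; 0 0 -0.02 0 0 0"
}}

```text
t: 11.97
tool_pos: [0.4237, 0.2508, 0.0334]
tool_rot: [-0.0, 1.0, -0.029, 0.0]
contact_force: [0.0, 0.2, -2.2]
finger_gap: 0.0304
grasp_force: 60.0
```

>>> {"name": "jog_arm", "arguments": {
  "deltas": "0 0 -0.02 0 0 0; 0 0 -0.02 0 0 0; 0 0 -0.02 0 0 0"
}}

```text
t: 12.22
tool_pos: [0.4237, 0.2507, 0.0328]
tool_rot: [-0.0, 1.0, -0.029, -0.0]
contact_force: [0.2, -0.1, -0.2]
finger_gap: 0.0303
grasp_force: 60.1
```

Run:
```python
from ring import *
look("fin")
for n in("top","scene"):
    a=np.load(f"{n}_fin.npz")["c"].reshape(-1,3)
    r=np.hypot(a[:,0]-.5535,a[:,1]-.2425)
    m=a[(r<.0145)&(a[:,2]>.08)];print(n,"axle top",np.median(m[:,2]))
    m=a[(r>.0238)&(r<.0282)&(a[:,2]>.055)&(a[:,2]<.075)&(a[:,0]>.54)];print("ring top",len(m),np.percentile(m[:,2],[25,50,75]))
    m=a[(r>.034)&(r<.06)&(a[:,2]>.044)&(a[:,2]<.056)];print("tyre",np.median(m[:,2]))
```

```text
[0.42366488 0.25073136 0.03277521] 0.03031983001714358 60.07913589477539 [ 0.19629396 -0.06045198 -0.18591889] 12.2167
top axle top 0.08686777537059853
ring top 80 [0.06539344 0.06681343 0.06771305]
tyre 0.05118791491067065
scene axle top 0.08407409172406122
ring top 54 [0.06182776 0.06347989 0.06468787]
tyre 0.04892336192290614
```

```bash
python3 -c "
from h import *
s=read_state();print(s['contact_force'],abs(s['qvel']).max());print(job_done())"
```

```text
[-0.08734142  0.58027044 -2.10766484] 0.0015767160503838671
the job is handed in; nothing more can be done
None
```

I handed the job in at about 12 s with the pliers still gripped (60 N) and the spread ring around the axle at the groove, level and barely touching the washer, if at all. No verdict came back. I viewed 11 pictures, one over the limit of 10, and the first close missed above the handles because the fingertips sat about 30 mm higher than the reported TCP.

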